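# Fit a fresh filter in the plaster-dust extractor

## Robot

A 6-joint arm with a two-finger parallel gripper is mounted at the origin on the work surface. World frame = base frame: x ahead of the robot, y to its left, z up, the work surface at z = 0. Lengths are in mm, angles in rad, forces in N, time in s.
With the tool pointing down it reaches from about 275 to 750 mm from the base axis. Payload 10.2 kg.
Tool frame: the origin (TCP) lies at the very end of the fingers, on their centre line; the grasp point (between the pads) lies ctrl.grip_depth behind it (ctrl.grip_depth is the distance from the TCP to the grasp point, in mm); z points along the fingers, y is the direction in which the jaws open and shut (so a half turn about z gives the same grasp; the last joint's range is limited). The gripper opens to 85 mm and grips with 20 to 120 N. Pads are 22 mm wide; open, the fingers measure 114 mm over their backs; the gripper's body (76 mm by 85 mm) begins 54 mm behind the grasp point. The pads swing forward as they close: fully open they stand 13 mm farther back than shut.
Start: joints at [-1.409, 0.313, 1.498, -0, 1.331, -0.223], TCP at [197.059, -486.62, 231.294] pointing down, gripper open.
Joint ranges: [-2.94, 2.94], [-0.97, 2.17], [0.19, 2.56], [-1.23, 4.37], [0.02, 3.11], [-2.88, 2.88]. Speed limits (rad/s): [2.39, 2.39, 3.01, 3.14, 3.14, 3.14].

## Interface

Orientations are given as a unit quaternion [w, x, y, z].
In Python, from rig import telemetry, eyes, ctrl, nets gives the robot as it stands. The module is installed in compiled form; this text tells all that it offers.
- The arm moves only by the tool drive_tool, never from a script. Its argument "series" is text: rows parted by semicolons, each of 7 numbers parted by spaces: the shift along the tool's x, y, z normalised to -1 to 1, where 1 is 0.12 m, then the turn, a rotation vector about the tool's x, y, z normalised to -1 to 1, where 1 is 0.5 rad, then the opening, from 0 (shut) to 1 (fully open). In form: tx ty tz wx wy wz hand; .... A call has 1 to 20 rows; each row is the pose to reach, as a shift and turn from the pose measured when the call began, along the tool's axes at that moment; what a row does not reach only later rows make up. A row lasts 1/10 s, in which the tool goes at most 50 mm and 8.59 degrees, less where a joint would pass 70% of its speed; a pose out of reach is approached as far as the arm can. A call with a number of a shift or a turn outside -1 to 1 is refused whole. A call with a gripper value outside its range is refused whole. The fingers move at their own pace and stop on an object; "newtons" is the grip in N (left out, the last holds). Time passes only in rows, so rows that repeat a pose let the fingers close. It gives the time, the measured TCP pose, the force and the opening at its end, in the units of the state.
- telemetry.sense(): the state, without advancing time (a new reading comes with each control period).
- eyes.capture(name): name is "scene" or "top" or "wrist"; returns a dict with "frame" (400x640x3 uint8, red, green, blue), "fx", "fy", "cx", "cy" (pixels), "view" (4x4, takes a point from world to camera coordinates). Camera axes: x right, y up, looking along -z (the intrinsics and any distortion apply to the point x, -y, -z); pixel columns grow to the right and rows downward; lengths in mm; the calibration is good to about 2 mm. A picture is of the moment at which its call begins. There is no depth.
- ctrl.finish_job(): hands the job in, once; it reports no verdict.
Trained networks look in a picture, given as the dict that the camera call returned (one of the last four; its "shot" number tells which), for a name from the list of things; names that differ only in an ending like _2 or _b are one class to them, and where a whole thing is asked for, a point or a joint stands for the part that bears it (a point fixed in the world has none). Each returns a list of dicts, best first, with "confidence" (0 to 1); they miss things now and then, are a little off and sometimes report something else, mostly with a low value. They report only what shows in the picture. A call takes as long as a camera call. They do not tell look-alikes from the thing itself.
- nets.spot_in(name, picture): "rect" ([left, top, right, bottom] in pixels, round what is visible of it).
The state is a dict: "time_s": time; "joints": joint angles; "dq": joint speeds; "tau": joint torques, N m; "eef_pos": TCP position; "ee_rot": TCP orientation; "force": force on the tool from outside, world axes, zero at the start; "wrist_torque": the same for the moment, N m; "grip_width": opening from 0.0 (shut) to 1.0 (fully open).
Only numpy, scipy, OpenCV 4.12 (cv2) and the standard library are available. Lean on these libraries where they do the work, as an engineer would, in place of code of your own. Each camera call takes 0.05 s, during which the arm holds its last target. There are 200 camera calls.

## Task

Open the dust extractor by pressing its yellow latch, and let the sprung cover swing up by itself without touching it. Then fit the fresh white filter in the bay: push it in against the spring, turn it clockwise to the stop and let it click home, so that it stays locked when you let go. Leave the cover open so that the seal can be checked, and leave the spent brown filter and everything else on the bench where it stands.

Things in the scene. Friction and masses are not known exactly. Their poses are not given: they have to be found in the camera images.
- extractor: Plaster-dust extractor, fixed: grey steel case 310 deep (x) x 260 wide (y) x 193 high, origin at the centre of its underside, x to its back. Its front slopes at 35 deg, facing up and forward, from 60 high at the front edge (x = -160) to 193 high at x = 28; behind, the top is flat. On the slope: the yellow latch low down, and the cover over the filter bay.
- cover (a joint): Dark cover with a teal panel over the filter bay, 150 x 150, standing 45 out of the slope, hinged along its upper edge, 75 up the slope from the bay's centre. 0 rad closed; held by the latch until that is pressed, then a spring swings it up and back in about 1 s to 2.09, where it stands about upright behind the bay, clear of a hand working square to the slope.
- latch_pad (a point): Centre of the ribbed yellow latch pad's surface; 32 (along the slope) x 56 (across), 119 down the slope from the bay's centre, 16 out of the slope. Press it straight into the slope (along -z of socket): after about 6 to 7 of travel, at 4 to 5 N, it lets the cover go; it stops at 10. A tool held square to the slope here is clear of the cover's swing.
- latch (a joint): The latch's rocking angle in rad: 0 at rest (it springs back), the cover is let go at about 0.15, 0.24 fully pressed.
- socket: Bayonet collar of the bay, an aluminium ring of 64 bore and 100 outside, flush with the slope. Origin at the centre of its outer face; z along the bay's axis, out of the slope (35 deg off vertical, leaning to the machine's front); x up the slope, y across. Below its face lies a rail 10 thick, under which the lugs pass: the filter can turn with its origin 52 to 55 below the face.
- notch (a point): Centre, in the collar's face, of one of its two notches (orange behind, 18 wide, out to radius 42) that let the lugs in. They lie opposite each other on a line turned 75 deg from x of socket, anticlockwise seen from outside. Once in, the filter turns only clockwise, 75 deg, to a stop.
- lock (a point): Point in the collar's face over one of the two lock pockets, on the +x side of socket, radius 36. At the stop the rib lies along x. There the rail is 5 thinner: let back, the filter springs out about 5 mm and is locked, its origin 47 below the collar's face, its flange 8 above it, with some 5 deg of play.
- spring_plate (a joint): Sprung plate in the bay, in m pressed: 0 at rest, where it lies 40 below the collar's face. It meets the filter's foot with 5 N and adds 0.4 N per mm; about 11 N with the filter pushed fully in, when its flange meets the collar (origin 55 below the face).
- fresh_filter: The fresh filter, white with a teal grip rib, about 220 g, upright on the bench. Origin at the centre of its underside, z up, x along the rib. Drum of 60 diameter, chamfered foot, 0 to 55 high; flange of 80 diameter, 55 to 61; rib 56 long, 16 thick (y), 61 to 85. Two lugs 12 wide, 36 to 42 high, stand out to radius 38 at +x and -x. Half a turn about z makes no difference.
- spent_filter: The spent filter, of the same form and size but grey-brown all over, upright on the bench: not to be used.
- slip_jug: Blue plastic mug, 96 diameter, 130 high, a bystander; origin at the centre of its underside.
- glaze_a: White jar with a red-brown label and black cap, 60 diameter, 120 high, a bystander; origin at the centre of its underside.
- glaze_b: White bottle with a blue label and red cap, 56 diameter, 150 high, a bystander; origin at the centre of its underside.
- glaze_brush: Brush lying on the bench, out at the right side, a bystander.
- scraper: Spatula lying on the bench, out at the left side, a bystander.
Things that resemble listed ones, but are neither listed nor needed, are in the scene too. What is shaped like the fresh_filter but blue or orange is not meant.

How it is judged (in metres and radians):
On the way, in this order (a step that is already met when the one before it is completed fails the run):
1. the cover has sprung fully open (value of joint cover above 1.9 rad), for 0.2 s.
2. the fresh filter is in the bay, pushed in against the spring so far that its lugs are under the collar's rail (x of fresh_filter in the frame of socket between -0.005 and 0.005 m and y of fresh_filter in the frame of socket between -0.005 and 0.005 m and angle between the z axis of fresh_filter and the z axis of socket, either way round below 0.1 rad and z of fresh_filter in the frame of socket below -0.0505 m), for 0.1 s.
3. the filter is turned to its stop and has risen into the lock pockets (x of fresh_filter in the frame of socket between -0.005 and 0.005 m and y of fresh_filter in the frame of socket between -0.005 and 0.005 m and angle between the z axis of fresh_filter and the z axis of socket, either way round below 0.1 rad and z of fresh_filter in the frame of socket between -0.0492 and -0.0445 m and angle between the x axis of fresh_filter and the x axis of socket, either way round below 0.16 rad), for 0.2 s.
At the end, for the whole second after the job is handed in: Cover open past 1.9 rad; fresh filter at rest on the bay axis (5 mm, 0.1 rad), rib in line with the slope within 0.16 rad, origin 44.5 to 49.2 mm below the collar's face (lugs up in the lock pockets); the spent filter and the five other loose things within 30 mm of where they stood (all of step 3 and value of joint cover above 1.9 rad and linear speed of fresh_filter below 0.02 m/s and angular speed of fresh_filter below 0.2 rad/s and distance of each of spent_filter, slip_jug, glaze_a, glaze_b, glaze_brush, scraper from where it was at the start of the episode below 0.03 m); the robot touches nothing.
It fails at once if the robot touches the cover (over 1 N) (contact force between any of the fingers, the arm and cover above 1 N).
It fails at once if another thing on the bench is moved more than 30 mm (distance of any of spent_filter, slip_jug, glaze_a, glaze_b, glaze_brush, scraper from where it was at the start of the episode above 0.03 m).
It also fails if it takes over 48 s, if anything falls off the work surface, if the arm or the gripper's body presses on something with over 40 N, if the wrist force passes 120 N, or if a joint passes its speed limit or range.

## Working session

There is one attempt and no reset: what is moved stays moved. The work goes in short steps, Python scripts to look and compute and a tool call to move; the robot and the scene stay as the last step left them, time stands still between calls to the robot, and variables do not carry over. Pictures are saved under pics/ and viewed, about 8 in all and at most 12, crops included, and the job is handed in when it is done.

Besides the shell and the picture viewer there is one more tool, called after "Call:" as name(argument=value, ...) on one line, values as JSON. drive_tool: Moves the arm, as the interface text tells. Scaled input: -1 to 1 covers 0.12 m each way for a shift and 0.5 rad each way for a turn. Its arguments: {"type":"object","properties":{"series":{"type":"string"},"newtons":{"type":"number"}},"required":["series"]}

```bash
mkdir -p pics
cat > h.py <<'E'
import numpy as np, cv2
from rig import telemetry, eyes, ctrl, nets
from scipy.spatial.transform import Rotation as R
def rot(q): return R.from_quat([q[1],q[2],q[3],q[0]])
def save(p,n,box=None,s=1):
    f=p["frame"][:,:,::-1]
    if box: f=f[box[1]:box[3],box[0]:box[2]]
    if s!=1: f=cv2.resize(f,None,fx=s,fy=s,interpolation=cv2.INTER_CUBIC)
    cv2.imwrite("pics/"+n,f)
def proj(p,X):
    X=np.atleast_2d(X); c=(p["view"]@np.c_[X,np.ones(len(X))].T)[:3].T
    return np.c_[p["cx"]+p["fx"]*c[:,0]/-c[:,2], p["cy"]+p["fy"]*-c[:,1]/-c[:,2]]
def ray(p,u,v):
    V=p["view"]; d=np.array([(u-p["cx"])/p["fx"],-(v-p["cy"])/p["fy"],-1]); Rm=V[:3,:3]
    return -Rm.T@V[:3,3], Rm.T@d
def atz(p,u,v,z):
    o,d=ray(p,u,v); return o+d*(z-o[2])/d[2]
E
python3 - <<'E'
from h import *
s=telemetry.sense(); print({k:np.round(v,3) for k,v in s.items()}, ctrl.grip_depth)
ps={}
for n in("scene","top"):
    p=eyes.capture(n); ps[n]=p; save(p,n+".png"); print(n,p.keys(),p["fx"],p["cx"],p["cy"],np.round(p["view"],3).tolist())
    for t in("extractor","latch_pad","cover","fresh_filter","spent_filter","slip_jug","glaze_a"):
        print(t,[(np.round(r["rect"]).tolist(),round(r["confidence"],2)) for r in nets.spot_in(t,p)[:5]])
f=np.hstack([ps["scene"]["frame"],ps["top"]["frame"]])
E
```

```text
{'time_s': np.float64(0.0), 'joints': array([-1.409,  0.313,  1.498, -0.   ,  1.331, -0.223]), 'dq': array([ 0.001, -0.001,  0.001,  0.001,  0.   , -0.   ]), 'tau': array([-1.0000e-03, -4.1226e+01, -2.5974e+01, -0.0000e+00,  4.0000e-03,
       -0.0000e+00]), 'eef_pos': array([ 197.031, -486.352,  230.741]), 'ee_rot': array([-0.001,  0.982,  0.191,  0.   ]), 'force': array([ 0.809, -0.252, -0.581]), 'wrist_torque': array([-0.008,  0.042,  0.041]), 'grip_width': np.float64(0.999)} 18.700000000000003
scene dict_keys(['frame', 'fx', 'fy', 'cx', 'cy', 'view', 'shot']) 473.911748636869 315.4506193768682 195.511547642532 [[-0.339, 0.941, -0.016, 164.477], [-0.71, -0.244, 0.66, 315.062], [0.617, 0.235, 0.751, -1919.853], [0.0, 0.0, 0.0, 1.0]]
extractor []
latch_pad [([305.0, 191.0, 316.0, 210.0], 0.5)]
cover [([252.0, 153.0, 310.0, 213.0], 0.91)]
fresh_filter [([340.0, 249.0, 370.0, 281.0], 0.83), ([429.0, 251.0, 454.0, 275.0], 0.81), ([338.0, 216.0, 362.0, 245.0], 0.73), ([385.0, 232.0, 411.0, 260.0], 0.56)]
spent_filter [([387.0, 198.0, 411.0, 223.0], 0.97)]
slip_jug [([150.0, 170.0, 187.0
[... 215 characters left out ...]
7671561 324.3487738937439 198.92782091714597 [[-0.003, -1.0, -0.003, 13.365], [0.992, -0.003, 0.124, -540.65], [-0.124, -0.003, 0.992, -1563.853], [0.0, 0.0, 0.0, 1.0]]
extractor [([311.0, 127.0, 433.0, 238.0], 0.59)]
latch_pad [([321.0, 186.0, 336.0, 205.0], 0.61)]
cover [([326.0, 153.0, 387.0, 215.0], 0.62)]
fresh_filter [([220.0, 175.0, 249.0, 197.0], 0.84), ([180.0, 165.0, 203.0, 191.0], 0.68), ([267.0, 173.0, 295.0, 197.0], 0.61), ([253.0, 135.0, 277.0, 165.0], 0.56)]
spent_filter [([229.0, 216.0, 252.0, 245.0], 0.84)]
slip_jug [([453.0, 146.0, 493.0, 191.0], 0.76), ([457.0, 226.0, 482.0, 285.0], 0.66)]
glaze_a [([446.0, 191.0, 474.0, 219.0], 0.92), ([221.0, 139.0, 240.0, 160.0], 0.66)]
```

View pics/scene.png

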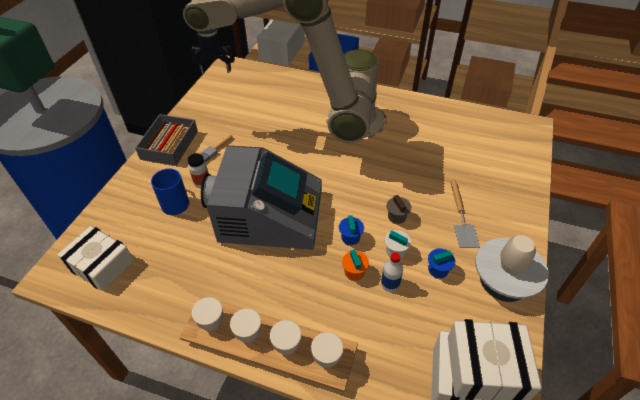

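View pics/top.png

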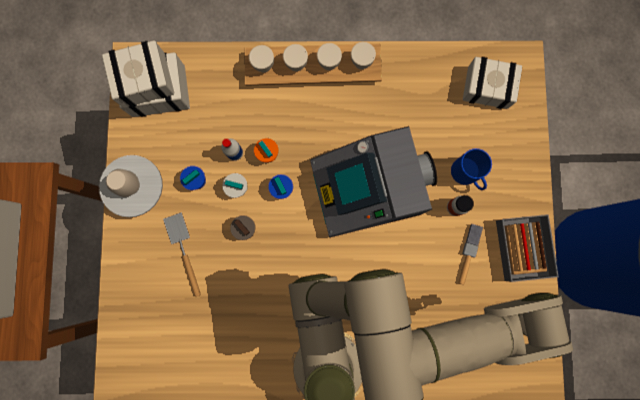

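The white filter with the teal rib is at top (235,185), scene (397,243). The look-alikes are blue at top (281,187) and (193,179), and orange at (265,151). Spent is brown at (240,227). The extractor faces left (world +y), with its latch at (327,195). I'll confirm all of this in one enlarged crop.

Run:
```python
from h import *
p=eyes.capture("top"); save(p,"topc.png",(170,115,450,255),2.85)
q=eyes.capture("scene"); 
print("white top",atz(p,235,184,80),"scene",atz(q,397,241,75))
print("spent",atz(p,240,227,80),"blue",atz(p,281,186,80),"orange",atz(p,265,150,80))
```

```text
white top [583.73265767 296.16529052  80.        ] scene [601.3759065  302.89729826  75.        ]
spent [446.59447942 277.67740874  80.        ] blue [576.81243062 149.51343441  80.        ] orange [693.95414865 201.90201239  80.        ]
```

View pics/topc.png

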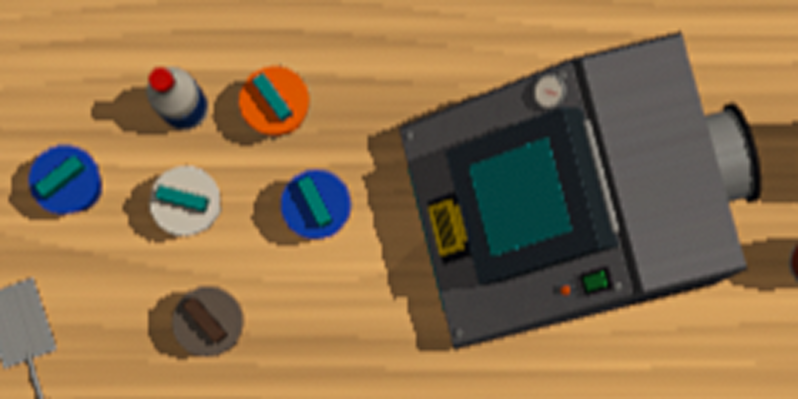

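```bash
cat > fit.py <<'E'
from h import *
from scipy.optimize import least_squares
p=eyes.capture("top"); q=eyes.capture("scene")
c=lambda a:np.array(a)/2.85+[170,115]
P=np.array([[28,130,193],[28,-130,193],[155,130,193],[155,-130,193],[-160,130,60],[-160,-130,60]],float)
U=c([[577,60],[637,300],[682,33],[746,269],[402,127],[453,347]])
def W(t,X): return R.from_euler("z",t[2]).apply(X)+[t[0],t[1],0]
f=lambda t:(proj(p,W(t,P))-U).ravel()
s=least_squares(f,[560,0,-1.4]); t=s.x; print(t,np.round(s.fun,1))
ex=np.array([np.cos(t[2]),np.sin(t[2]),0]); a=np.radians(35)
sx=ex*np.cos(a)+np.array([0,0,np.sin(a)]); sz=-ex*np.sin(a)+np.array([0,0,np.cos(a)])
sy=np.cross(sz,sx)
O=W(t,np.array([[-160,0,60.]]))[0]
u,v=c([448,227]); o,d=ray(p,u,v); n=sz; X=o+d*(n@(O+16*sz-o))/(n@d)
r=X-O; print("latch X",X,"up slope",r@sx,"across",r@sy)
o,d=ray(q,310.5,201); X2=o+d*(n@(O+16*sz-o))/(n@d); r=X2-O; print("scene latch",X2,r@sx,r@sy)
bay=X-16*sz+119*sx; print("bay",bay,"sx",sx,"sy",sy,"sz",sz)
print("scene corners",np.round(proj(q,W(t,P))).tolist())
E
python3 fit.py
```

```text
[ 577.68241389 -128.87390186   -1.33838907] [-2.2 -0.3 -1.6 -0.1  2.1 -0.6  2.2  0.7 -0.7 -0.3  0.2  0.5]
latch X [546.30095852   2.61184634  96.91257823] up slope 41.50474811952242 across -0.25386485730727454
scene latch [552.30558667   8.89019309  93.60300412] 35.73468174456864 7.0353608888591985
bay [ 570.86611872 -101.17699074  152.06174144] sx [ 0.18866769 -0.79712896  0.57357644] sy [9.73114774e-01 2.30320726e-01 1.38777878e-17] sz [-0.13210654  0.5581557   0.81915204]
scene corners [[247.0, 206.0], [263.0, 145.0], [204.0, 203.0], [225.0, 143.0], [312.0, 239.0], [321.0, 178.0]]
```

```bash
cat > ori.py <<'E'
from h import *
def wristj(Rt,j1,th):
    M=(R.from_euler("ZY",[j1,th]).inv()*Rt).as_matrix()
    j5=np.arccos(M[2,2]); j4=np.arctan2(M[1,2],M[0,2]); j6=np.arctan2(M[2,1],-M[2,0])-np.pi/2
    w=lambda a:(a+np.pi)%(2*np.pi)-np.pi
    return np.round([w(j4),j5,w(j6)],2)
yaw=-1.338
a=np.radians(35)
ex=np.array([np.cos(yaw),np.sin(yaw),0]); k=np.array([0,0,1.])
sx=ex*np.cos(a)+k*np.sin(a); sz=-ex*np.sin(a)+k*np.cos(a); sy=np.cross(sz,sx)
def bayR(deg):
    x=np.cos(np.radians(deg))*sx+np.sin(np.radians(deg))*sy; z=-sz
    return R.from_matrix(np.c_[x,np.cross(z,x),z])
E
python3 - <<'E'
from ori import *
s=telemetry.sense()
j=s["joints"]; print(wristj(rot(s["ee_rot"]),j[0],j[1]+j[2]))
for th in(1.5,1.8,2.0):
  for d in(0,75,90,-90,180,-105,255): print(th,d,wristj(bayR(d),-0.12,th))
E
```

```text
[ 0.    1.33 -0.22]
1.5 0 [-0.57  1.43  2.81]
1.5 75 [-0.57  1.43  1.5 ]
1.5 90 [-0.57  1.43  1.24]
1.5 -90 [-0.57  1.43 -1.9 ]
1.5 180 [-0.57  1.43 -0.33]
1.5 -105 [-0.57  1.43 -1.64]
1.5 255 [-0.57  1.43 -1.64]
1.8 0 [-0.62  1.18  2.98]
1.8 75 [-0.62  1.18  1.67]
1.8 90 [-0.62  1.18  1.41]
1.8 -90 [-0.62  1.18 -1.73]
1.8 180 [-0.62  1.18 -0.16]
1.8 -105 [-0.62  1.18 -1.47]
1.8 255 [-0.62  1.18 -1.47]
2.0 0 [-0.68  1.02  3.12]
2.0 75 [-0.68  1.02  1.81]
2.0 90 [-0.68  1.02  1.55]
2.0 -90 [-0.68  1.02 -1.59]
2.0 180 [-0.68  1.02 -0.02]
2.0 -105 [-0.68  1.02 -1.33]
2.0 255 [-0.68  1.02 -1.33]
```

```bash
cat >> ori.py <<'E'
from scipy.spatial.transform import Slerp
def plan(wps,p0=None,R0=None):
    s=telemetry.sense()
    p0=np.array(s["eef_pos"]) if p0 is None else np.array(p0,float); R0=rot(s["ee_rot"]) if R0 is None else R0
    for p1,R1 in wps:
        p1=np.array(p1,float); R1=R0 if R1 is None else R1
        for n in range(1,20):
            sl=Slerp([0,1],R.concatenate([R0,R1])); out=[];ok=True
            for i in range(n):
                Ra,Rb=sl(i/n),sl((i+1)/n); d=Ra.inv().apply(p1-p0)/n/120; w=(Ra.inv()*Rb).as_rotvec()/.5
                out.append(np.r_[d,w]); ok&=np.abs(out[-1]).max()<.99
            if ok: break
        for o in out: print(" ".join("%.3f"%v for v in o), " rows>=",int(np.ceil(max(np.linalg.norm(o[:3])*120/50,np.linalg.norm(o[3:])*.5/.15))))
        print("--"); p0,R0=p1,R1
E
python3 - <<'E'
from ori import *
plan([([350,-260,330],None),([538,36,150],bayR(180))])
E
```

```text
0.945 -0.636 -0.411 0.000 0.000 0.000  rows>= 3
0.945 -0.636 -0.411 0.000 0.000 0.000  rows>= 3
--
0.595 -0.425 0.375 -0.216 -0.252 -0.686  rows>= 3
0.747 -0.226 0.254 -0.216 -0.252 -0.686  rows>= 3
0.808 0.022 0.144 -0.216 -0.252 -0.686  rows>= 3
0.768 0.284 0.060 -0.216 -0.252 -0.686  rows>= 3
--
```

Run:
```python
from ori import *
plan([([350,-260,330],None),([480,40,300],bayR(180)),([538,36,150],None)])
```

```text
0.945 -0.636 -0.411 0.000 0.000 0.000  rows>= 3
0.945 -0.636 -0.411 0.000 0.000 0.000  rows>= 3
--
0.648 -0.637 0.083 -0.288 -0.336 -0.914  rows>= 4
0.860 -0.283 -0.114 -0.288 -0.336 -0.914  rows>= 4
0.858 0.147 -0.271 -0.288 -0.336 -0.914  rows>= 4
--
0.300 0.231 0.553 0.000 0.000 0.000  rows>= 2
0.300 0.231 0.553 0.000 0.000 0.000  rows>= 2
--
```

Call:
drive_tool(series="0.945 -0.636 -0.411 0 0 0 0;0.945 -0.636 -0.411 0 0 0 0;0.945 -0.636 -0.411 0 0 0 0;0.945 -0.636 -0.411 0 0 0 0")

```text
time_s: 1.4
eef_pos: [275.8, -370.7, 283.1]
ee_rot: [0.002, 0.981, 0.193, 0.001]
force: [0.6, 0.1, 0.7]
grip_width: 0.326
```

Call:
drive_tool(series="0.945 -0.636 -0.411 0 0 0 0;0.945 -0.636 -0.411 0 0 0 0;0.945 -0.636 -0.411 0 0 0 0;0.945 -0.636 -0.411 0 0 0 0")

```text
time_s: 1.8
eef_pos: [353.9, -254.2, 334.5]
ee_rot: [0.004, 0.981, 0.196, 0.002]
force: [0.2, -0.6, 0.4]
grip_width: -0.0
```

Call:
drive_tool(series="0.65 -0.64 0.08 -0.288 -0.336 -0.914 0;0.65 -0.64 0.08 -0.288 -0.336 -0.914 0;0.65 -0.64 0.08 -0.288 -0.336 -0.914 0;0.65 -0.64 0.08 -0.288 -0.336 -0.914 0;0.65 -0.64 0.08 -0.288 -0.336 -0.914 0")

```text
time_s: 2.3
eef_pos: [396.5, -153.1, 324.0]
ee_rot: [0.09, 0.904, 0.412, -0.067]
force: [0.2, -0.5, 0.2]
grip_width: -0.0
```

Call:
drive_tool(series="0.86 -0.28 -0.11 -0.288 -0.336 -0.914 0;0.86 -0.28 -0.11 -0.288 -0.336 -0.914 0;0.86 -0.28 -0.11 -0.288 -0.336 -0.914 0;0.86 -0.28 -0.11 -0.288 -0.336 -0.914 0;0.86 -0.28 -0.11 -0.288 -0.336 -0.914 0")

```text
time_s: 2.8
eef_pos: [438.9, -53.2, 312.6]
ee_rot: [0.17, 0.771, 0.6, -0.131]
force: [0.7, -0.5, 0.0]
grip_width: -0.002
```

Call:
drive_tool(series="0.86 0.15 -0.27 -0.288 -0.336 -0.914 0;0.86 0.15 -0.27 -0.288 -0.336 -0.914 0;0.86 0.15 -0.27 -0.288 -0.336 -0.914 0;0.86 0.15 -0.27 -0.288 -0.336 -0.914 0;0.86 0.15 -0.27 -0.288 -0.336 -0.914 0")

```text
time_s: 3.3
eef_pos: [481.6, 46.6, 301.5]
ee_rot: [0.239, 0.588, 0.75, -0.187]
force: [-0.4, -0.7, -0.3]
grip_width: 0.003
```

Run:
```python
from ori import *
s=telemetry.sense(); print(s["time_s"],s["joints"],s["eef_pos"])
p=eyes.capture("wrist"); save(p,"w1.png"); print(p["fx"],p["cx"],p["cy"],np.round(p["view"],3).tolist())
```

```text
3.3 [ 0.16010868  0.20678544  1.57401512 -0.63113346  1.3525726   0.05893931] [481.58702211  46.60363331 301.51056309]
291.6654880070888 324.0426894066817 201.0195672113876 [[0.971, 0.238, 0.002, -479.253], [-0.137, 0.565, -0.814, 251.56], [-0.195, 0.79, 0.581, -281.001], [0.0, 0.0, 0.0, 1.0]]
```

View pics/w1.png

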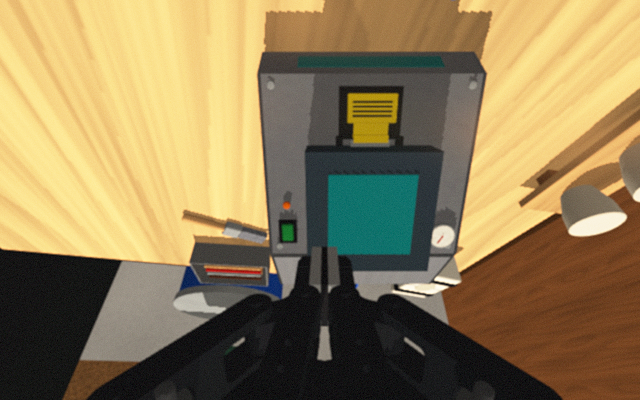

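```bash
cat > fit2.py <<'E'
from h import *
from scipy.optimize import least_squares
V=np.array(eval(open("v1.txt").read())) if 0 else None
E
python3 - <<'E'
from ori import *
p=eyes.capture("wrist"); t=[577.7,-128.9,-1.338]
W=lambda X:R.from_euler("z",t[2]).apply(X)+[t[0],t[1],0]
P=np.array([[28,130,193],[28,-130,193],[-160,130,60],[-160,-130,60],[-155,130,0],[-155,-130,0]],float)
print(np.round(proj(p,W(P)),1).tolist())
O=W(np.array([[-160,0,60.]]))[0]
def pl(u,v,h):
    o,d=ray(p,u,v); X=o+d*(sz@(O+h*sz-o))/(sz@d); r=X-O; return np.round(X,1),np.round(r@sx,1),np.round(r@sy,1)
print("pad",pl(372.5,108,16))
for n,u,v in(("cover lo L",307,147),("cover lo R",442,147),("hi L",306,271),("hi R",436,270)): print(n,pl(u,v,45))
for n,u,v in(("edge L",259,73),("edge R",486,73)): print(n,pl(u,v,0))
print("depth to O",(p["view"]@np.r_[O,1])[2])
E
```

```text
[[454.2, 253.6], [267.5, 253.6], [484.6, 74.0], [255.2, 73.1], [467.5, 51.2], [262.3, 50.3]]
pad (array([547.7,   7. ,  94.1]), np.float64(36.7), np.float64(2.2))
cover lo L (array([480.6, -24.8, 140.4]), np.float64(75.8), np.float64(-70.5))
cover lo R (array([621.6,   8.9, 140.2]), np.float64(75.5), np.float64(74.5))
hi L (array([ 506. , -148.4,  228.7]), np.float64(229.8), np.float64(-74.3))
hi R (array([ 663.8, -109.9,  227.9]), np.float64(228.5), np.float64(88.1))
edge L (array([418.5,  -2.1,  59.9]), np.float64(-0.1), np.float64(-125.7))
edge R (array([668.5,  57.9,  59.4]), np.float64(-1.0), np.float64(131.5))
depth to O -330.2508330959406
```

Run:
```python
from ori import *
X=np.array([547.7,7,94.1])
plan([(X+60*sz,bayR(180)),(X+10*sz,None),(X-9*sz,None)])
```

```text
0.318 0.227 0.587 0.006 0.005 0.002  rows>= 2
0.317 0.229 0.587 0.006 0.005 0.002  rows>= 2
--
0.000 -0.000 0.417 0.000 0.000 0.000  rows>= 1
--
-0.000 0.000 0.158 0.000 0.000 0.000  rows>= 1
--
```

Call:
drive_tool(series="0.635 0.456 0.9 0 0 0 0;0.635 0.456 0.9 0 0 0 0;0.635 0.456 0.9 0 0 0 0;0.635 0.456 0.9 0 0 0 0")

```text
time_s: 3.8
eef_pos: [534.5, 57.4, 165.1]
ee_rot: [0.236, 0.59, 0.748, -0.189]
force: [-0.3, -0.3, -0.3]
grip_width: -0.0
```

Run:
```python
from ori import *
X=np.array([547.7,7,94.1])
plan([(X+10*sz,bayR(180)),(X-8*sz,None)])
```

```text
-0.014 0.013 0.650 -0.008 0.007 0.007  rows>= 2
--
-0.000 0.000 0.150 0.000 0.000 0.000  rows>= 1
--
```

Call:
drive_tool(series="-0.014 0.013 0.55 0 0 0 0;-0.014 0.013 0.65 0 0 0 0;-0.014 0.013 0.7 0 0 0 0;-0.014 0.013 0.75 0 0 0 0")

```text
time_s: 4.2
eef_pos: [548.6, 5.3, 94.5]
ee_rot: [0.237, 0.592, 0.747, -0.189]
force: [-2.0, 4.9, 2.6]
grip_width: 0.004
```

Call:
drive_tool(series="0 0 0.025 0 0 0 0;0 0 0.05 0 0 0 0")

```text
time_s: 4.4
eef_pos: [550.0, 3.3, 91.7]
ee_rot: [0.238, 0.592, 0.747, -0.187]
force: [-1.9, 7.0, 0.9]
grip_width: 0.001
```

Run:
```python
from ori import *
s=telemetry.sense(); print(s["force"],s["eef_pos"])
p=eyes.capture("wrist"); q=eyes.capture("top"); save(p,"w2.png")
a=cv2.resize(q["frame"][110:260,290:450],(640,600)); f=np.hstack([cv2.resize(p["frame"],(480,300)),cv2.resize(q["frame"][110:260,290:450],(320,300))])
cv2.imwrite("pics/c2.png",f[:,:,::-1])
```

```text
[-1.93673472  7.00502524  0.92861759] [549.98483479   3.30308277  91.73407377]
```

View pics/c2.png

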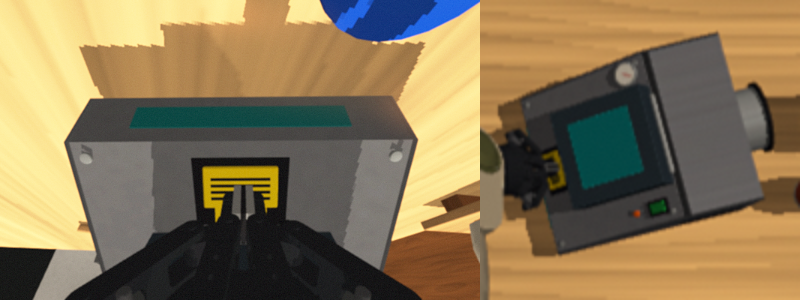

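Call:
drive_tool(series="0 0 0.03 0 0 0 0;0 0 0.05 0 0 0 0;0 0 0.05 0 0 0 0")

```text
time_s: 4.8
eef_pos: [551.1, 2.3, 89.2]
ee_rot: [0.238, 0.592, 0.747, -0.185]
force: [-8.0, 14.9, 9.9]
grip_width: 0.001
```

Run:
```python
from ori import *
s=telemetry.sense(); f=s["force"]; print([round(f@a,1) for a in(sx,sy,sz)],s["eef_pos"])
r=s["eef_pos"]-np.array([547.7,7,94.1]); print([round(r@a,1) for a in(sx,sy,sz)])
```

```text
[np.float64(-7.7), np.float64(-4.3), np.float64(17.5)] [551.08394408   2.29176513  89.21872915]
[np.float64(1.6), np.float64(2.2), np.float64(-7.1)]
```

Run:
```python
from ori import *
q=eyes.capture("top"); f=q["frame"][110:260,290:450]
hsv=cv2.cvtColor(f,cv2.COLOR_RGB2HSV); print(cv2.inRange(hsv,(80,80,40),(100,255,255)).sum()/255)
cv2.imwrite("pics/c3.png",cv2.resize(f,(480,450))[:,:,::-1])
```

```text
1011.0
```

View pics/c3.png

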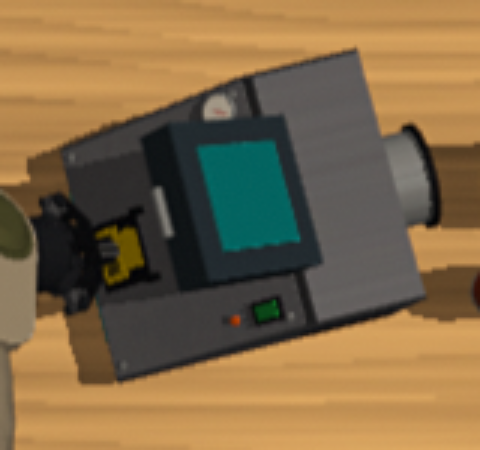

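The cover is swinging up. I'll back out square to the slope.

Call:
drive_tool(series="0 0 -0.2 0 0 0 0;0 0 -0.5 0 0 0 0;0 0 -0.9 0 0 0 0;0 0 -0.9 0 0 0 0;0 0 -0.9 0 0 0 0;0 0 -0.9 0 0 0 0;0 0 -0.9 0 0 0 0")

```text
time_s: 5.55
eef_pos: [536.0, 62.2, 177.0]
ee_rot: [0.238, 0.592, 0.747, -0.186]
force: [0.4, -0.6, -0.3]
grip_width: 0.003
```

Run:
```python
from ori import *
# filter target: tool down, x along rib yaw -108deg
def down(y):
    y=np.radians(y); x=np.array([np.cos(y),np.sin(y),0]); z=np.array([0,0,-1.]); return R.from_matrix(np.c_[x,np.cross(z,x),z])
D=down(-108)
p=eyes.capture("wrist"); cv2.imwrite("pics/w3.png",p["frame"][:,:,::-1]); np.save("w3view.npy",p["view"])
print(telemetry.sense()["eef_pos"])
plan([([560,150,280],None),([590,297,220],D)])
```

```text
[536.08403424  62.15542429 176.92576772]
0.026 0.183 -0.542 0.000 0.000 0.000  rows>= 2
0.026 0.183 -0.542 0.000 0.000 0.000  rows>= 2
--
0.203 0.087 -0.040 -0.262 0.075 -0.831  rows>= 3
0.151 0.165 -0.017 -0.262 0.075 -0.831  rows>= 3
0.071 0.213 0.013 -0.262 0.075 -0.831  rows>= 3
-0.021 0.219 0.042 -0.262 0.075 -0.831  rows>= 3
-0.109 0.185 0.067 -0.262 0.075 -0.831  rows>= 3
-0.175 0.115 0.081 -0.262 0.075 -0.831  rows>= 3
--
```

View pics/w3.png

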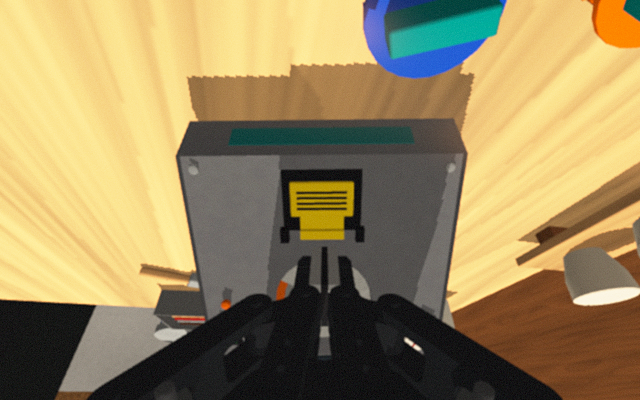

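Call:
drive_tool(series="0.05 0.37 -0.95 0 0 0 0.5;0.05 0.37 -0.95 0 0 0 0.5;0.05 0.37 -0.95 0 0 0 0.5;0.05 0.37 -0.95 0 0 0 0.5")

```text
time_s: 6.0
eef_pos: [563.7, 142.1, 268.4]
ee_rot: [0.239, 0.592, 0.747, -0.184]
force: [-0.4, 0.1, -0.8]
grip_width: 0.503
```

Call:
drive_tool(series="0.203 0.087 -0.04 -0.262 0.075 -0.831 0.5;0.203 0.087 -0.04 -0.262 0.075 -0.831 0.5;0.203 0.087 -0.04 -0.262 0.075 -0.831 0.5;0.203 0.087 -0.04 -0.262 0.075 -0.831 0.5")

```text
time_s: 6.4
eef_pos: [568.0, 165.2, 257.2]
ee_rot: [0.219, 0.412, 0.868, -0.17]
force: [-0.6, 0.3, 0.6]
grip_width: 0.499
```

Call:
drive_tool(series="0.151 0.165 -0.017 -0.262 0.075 -0.831 0.5;0.151 0.165 -0.017 -0.262 0.075 -0.831 0.5;0.151 0.165 -0.017 -0.262 0.075 -0.831 0.5;0.151 0.165 -0.017 -0.262 0.075 -0.831 0.5")

```text
time_s: 6.8
eef_pos: [572.7, 188.5, 246.5]
ee_rot: [0.189, 0.214, 0.947, -0.148]
force: [0.1, -0.0, -0.2]
grip_width: 0.501
```

Call:
drive_tool(series="0.071 0.213 0.013 -0.262 0.075 -0.831 0.5;0.071 0.213 0.013 -0.262 0.075 -0.831 0.5;0.071 0.213 0.013 -0.262 0.075 -0.831 0.5;0.071 0.213 0.013 -0.262 0.075 -0.831 0.5")

```text
time_s: 7.2
eef_pos: [577.9, 211.9, 235.9]
ee_rot: [0.15, 0.007, 0.982, -0.118]
force: [0.1, -0.1, 0.5]
grip_width: 0.501
```

Call:
drive_tool(series="-0.021 0.219 0.042 -0.262 0.075 -0.831 0.5;-0.021 0.219 0.042 -0.262 0.075 -0.831 0.5;-0.021 0.219 0.042 -0.262 0.075 -0.831 0.5;-0.021 0.219 0.042 -0.262 0.075 -0.831 0.5")

```text
time_s: 7.6
eef_pos: [583.3, 235.6, 225.4]
ee_rot: [0.103, -0.2, 0.971, -0.083]
force: [0.2, -0.1, 0.5]
grip_width: 0.501
```

Call:
drive_tool(series="-0.109 0.185 0.067 -0.262 0.075 -0.831 0.5;-0.109 0.185 0.067 -0.262 0.075 -0.831 0.5;-0.109 0.185 0.067 -0.262 0.075 -0.831 0.5;-0.109 0.185 0.067 -0.262 0.075 -0.831 0.5")

```text
time_s: 8.0
eef_pos: [589.0, 259.5, 214.8]
ee_rot: [0.052, -0.397, 0.916, -0.043]
force: [0.0, -0.3, -0.5]
grip_width: 0.499
```

Call:
drive_tool(series="-0.175 0.115 0.081 -0.262 0.075 -0.831 0.5;-0.175 0.115 0.081 -0.262 0.075 -0.831 0.5;-0.175 0.115 0.081 -0.262 0.075 -0.831 0.5;-0.175 0.115 0.081 -0.262 0.075 -0.831 0.5")

```text
time_s: 8.4
eef_pos: [594.8, 283.6, 204.0]
ee_rot: [-0.002, -0.575, 0.818, -0.002]
force: [-0.1, -0.5, -0.5]
grip_width: 0.498
```

Run:
```python
from ori import *
s=telemetry.sense(); print(s["time_s"],s["joints"],s["eef_pos"],rot(s["ee_rot"]).as_matrix().round(3).tolist())
p=eyes.capture("wrist"); q=eyes.capture("top")
f=np.vstack([p["frame"],np.zeros((0,640,3),np.uint8)])
a=cv2.resize(p["frame"],(480,300)); b=cv2.resize(q["frame"][110:260,290:450],(320,300),interpolation=cv2.INTER_CUBIC)
cv2.imwrite("pics/w4.png",p["frame"][:,:,::-1])
cv2.imwrite("pics/t4.png",cv2.resize(q["frame"][130:250,300:440],None,fx=5,fy=5,interpolation=cv2.INTER_CUBIC)[:,:,::-1])
import pickle; pickle.dump((p,q),open("c4.pkl","wb"))
```

```text
8.4 [ 0.2693024   0.63768327  1.07465882 -0.00468566  1.43114356 -2.52649004] [594.8191387  283.59407031 203.96261026] [[-0.338, -0.941, -0.001], [-0.941, 0.338, -0.005], [0.005, -0.001, -1.0]]
```

View pics/w4.png

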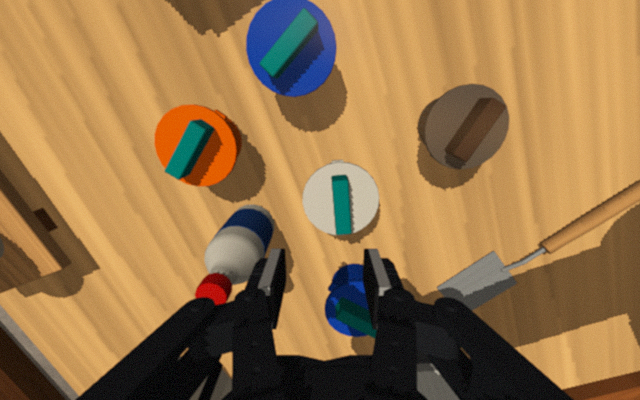

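View pics/t4.png

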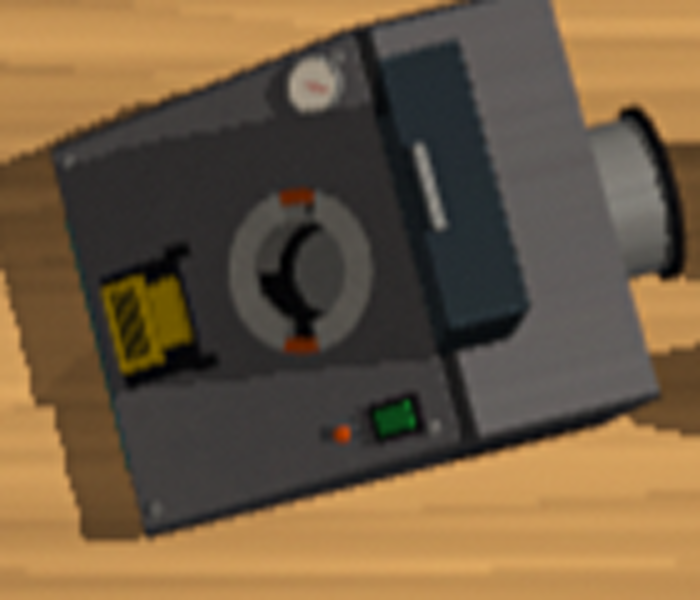

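Run:
```python
from ori import *
import pickle
p,q=pickle.load(open("c4.pkl","rb"))
# filter
f=p["frame"][150:245,290:390]; hsv=cv2.cvtColor(f,cv2.COLOR_RGB2HSV)
m=((hsv[:,:,1]<60)&(hsv[:,:,2]>140)).astype(np.uint8); t=cv2.inRange(hsv,(80,80,40),(100,255,255))//255
t[:,:30]=0;t[:,75:]=0
cnt=max(cv2.findContours(m|t,0,1)[0],key=cv2.contourArea); h=cv2.convexHull(cnt); e=cv2.fitEllipse(h); print("ell",e)
c=np.array(e[0])+[290,150]; print("flange centre z58-61",atz(p,*c,60))
cnt=max(cv2.findContours(t,0,1)[0],key=cv2.contourArea); r=cv2.minAreaRect(cnt); print(r)
b=cv2.boxPoints(r)+[290,150]; B=np.array([atz(p,*x,85) for x in b]); print(B[:,:2].round(1).tolist(),B.mean(0)[:2])
d=B[1]-B[0],B[2]-B[1]; d=max(d,key=np.linalg.norm); print("rib yaw",np.degrees(np.arctan2(d[1],d[0])),[np.linalg.norm(B[1]-B[0]),np.linalg.norm(B[2]-B[1])])
# bay
t=[577.7,-128.9,-1.338]; W=lambda X:R.from_euler("z",t[2]).apply(X)+[t[0],t[1],0]
O=W(np.array([[-160,0,60.]]))[0]
def pl(p,u,v,h=0):
    o,d=ray(p,u,v); X=o+d*(sz@(O+h*sz-o))/(sz@d); r=X-O; return np.round(X,1),np.round(r@sx,1),np.round(r@sy,1)
for n,u,v in(("c",301.5,271),("L",229,265),("R",374,277),("T",310,186),("B",298,355),("n1",297,193),("n2",301,349),("latch",130,326)):
    print(n,pl(q,u/5+299.6,v/5+129.6,16 if n=="latch" else 0))
# w3
p3=dict(p); p3["view"]=np.load("w3view.npy")
print("w3 pad",pl(p3,322,197,16), "edges",pl(p3,180,157),pl(p3,465,155))
im=cv2.imread("pics/w3.png"); g=im[255:330,260:390]; cv2.imwrite("pics/w3c.png",cv2.resize(g,None,fx=6,fy=6,interpolation=cv2.INTER_CUBIC))
```

```text
ell ((50.42654800415039, 47.86003494262695), (73.60926055908203, 75.08023834228516), 81.01399230957031)
flange centre z58-61 [582.44088623 299.77001663  60.        ]
((51.43401336669922, 54.576141357421875), (58.77881622314453, 16.173080444335938), 85.91438293457031)
[[582.1, 268.3], [567.7, 272.3], [582.5, 330.2], [597.9, 326.0]] [582.53843139 299.18913703]
rib yaw 75.70960999058076 [np.float64(14.899086647660903), np.float64(59.676579026599946)]
c (array([572.3, -96.8, 149.3]), np.float64(155.6), np.float64(2.1))
L (array([580.5, -53.9, 121.4]), np.float64(107.0), np.float64(20.1))
R (array([ 564.3, -138.1,  176.1]), np.float64(202.5), np.float64(-15.2))
T (array([ 622.6, -101.7,  160.8]), np.float64(175.7), np.float64(49.9))
B (array([522. , -94.7, 139.7]), np.float64(139.0), np.float64(-46.3))
n1 (array([619.3, -94.2, 155.1]), np.float64(165.8), np.float64(48.5))
n2 (array([525.4, -96.5, 141.5]), np.float64(142.1), np.float64(-43.4))
latch (array([546.3,   7.6,  93.5]), np.float64(35.5), np.float64(0.9))
w3 pad (array([547. ,   9.2,  92.5]), np.float64(33.9), np.float64(2.0)) edges (array([419.9,  -2.7,  60.6]), np.float64(1.0), np.float64(-124.4)) (array([667.1,  56.4,  60.2]), np.float64(0.4), np.float64(129.8))
```

```bash
cat >> ori.py <<'E'
def down(y):
    y=np.radians(y); x=np.array([np.cos(y),np.sin(y),0]); z=np.array([0,0,-1.]); return R.from_matrix(np.c_[x,np.cross(z,x),z])
BAY=np.array([572.3,-96.8,149.3])
def bf(p): return [round(float((np.array(p)-BAY)@a),1) for a in(sx,sy,sz)]
E
python3 - <<'E'
from ori import *
plan([([582.5,299.5,110],down(-104.3)),([582.5,299.5,65],None)])
E
```

```text
-0.092 0.139 0.786 -0.004 -0.008 -0.192  rows>= 2
--
0.000 0.000 0.375 0.000 0.000 0.000  rows>= 1
--
```

Call:
drive_tool(series="-0.092 0.139 0.4 -0.004 -0.008 -0.19 0.5;-0.092 0.139 0.786 -0.004 -0.008 -0.19 0.5;-0.092 0.139 0.786 -0.004 -0.008 -0.19 0.5;-0.092 0.139 0.786 -0.004 -0.008 -0.19 0.5")

```text
time_s: 8.9
eef_pos: [582.8, 299.5, 111.4]
ee_rot: [0.0, -0.612, 0.791, -0.0]
force: [-0.1, -0.8, 0.7]
grip_width: 0.505
```

Run:
```python
from ori import *
print(telemetry.sense()["joints"])
plan([([582.5,299.5,65],down(-104.3))])
```

```text
[ 2.96541663e-01  7.01212058e-01  1.21121986e+00 -5.84902925e-04
  1.22799731e+00 -2.59064617e+00]
0.001 0.003 0.387 -0.003 0.000 -0.009  rows>= 1
--
```

Call:
drive_tool(series="0 0 0.25 0 0 0 0.5;0 0 0.387 0 0 0 0.5;0 0 0.387 0 0 0 0.5")

```text
time_s: 9.2
eef_pos: [583.4, 299.3, 66.0]
ee_rot: [0.001, -0.611, 0.792, -0.001]
force: [-0.2, -0.2, -0.4]
grip_width: 0.502
```

Call:
drive_tool(series="0 0 0 0 0 0 0;0 0 0 0 0 0 0;0 0 0 0 0 0 0;0 0 0 0 0 0 0;0 0 0 0 0 0 0;0 0 0 0 0 0 0", newtons=70)

```text
time_s: 9.8
eef_pos: [584.6, 299.7, 68.9]
ee_rot: [0.003, -0.611, 0.792, -0.002]
force: [-2.0, -0.3, 8.1]
grip_width: 0.167
```

Call:
drive_tool(series="0 0 -0.3 0 0 0 0;0 0 -0.7 0 0 0 0;0 0 -0.95 0 0 0 0;0 0 -0.95 0 0 0 0;0 0 -0.95 0 0 0 0")

```text
time_s: 10.3
eef_pos: [583.8, 299.6, 183.4]
ee_rot: [0.003, -0.61, 0.792, -0.002]
force: [-0.8, 0.6, -3.1]
grip_width: 0.168
```

Run:
```python
from ori import *
s=telemetry.sense(); print(s["eef_pos"],s["force"],s["wrist_torque"])
p=eyes.capture("wrist"); q=eyes.capture("scene")
V=p["view"]; Rt=rot(s["ee_rot"]).as_matrix()
f=p["frame"]; 
g=cv2.resize(q["frame"][150:290,330:470],(400,400)); cv2.imwrite("pics/g.png",np.hstack([cv2.resize(f,(400,250),interpolation=cv2.INTER_AREA) if 0 else f[60:400,120:520][:, :],g[:340]])[:,:,::-1])
```

```text
[583.7973283  299.62381602 183.3742545 ] [-0.81316233  0.62374079 -3.08574806] [-0.04220759 -0.01750409 -0.03301102]
```

View pics/g.png

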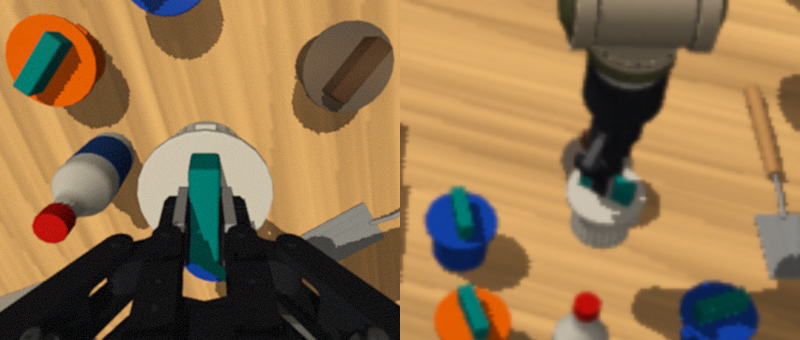

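Run:
```python
from ori import *
B=bayR(255)
plan([([575,120,290],B),(BAY+(69+45)*sz,None)])
```

```text
0.487 -0.106 -0.302 0.401 0.177 0.864  rows>= 4
0.409 -0.356 -0.214 0.401 0.177 0.864  rows>= 4
0.228 -0.528 -0.095 0.401 0.177 0.864  rows>= 4
--
0.113 -0.425 0.508 0.000 0.000 0.000  rows>= 2
0.113 -0.425 0.508 0.000 0.000 0.000  rows>= 2
--
```

Call:
drive_tool(series="0.487 -0.106 -0.302 0.401 0.177 0.864 0;0.487 -0.106 -0.302 0.401 0.177 0.864 0;0.487 -0.106 -0.302 0.401 0.177 0.864 0;0.487 -0.106 -0.302 0.401 0.177 0.864 0;0.487 -0.106 -0.302 0.401 0.177 0.864 0")

```text
time_s: 10.9
eef_pos: [579.8, 239.9, 216.1]
ee_rot: [0.026, -0.423, 0.899, -0.106]
force: [-0.1, 1.3, -2.0]
grip_width: 0.164
```

Call:
drive_tool(series="0.409 -0.356 -0.214 0.401 0.177 0.864 0;0.409 -0.356 -0.214 0.401 0.177 0.864 0;0.409 -0.356 -0.214 0.401 0.177 0.864 0;0.409 -0.356 -0.214 0.401 0.177 0.864 0;0.409 -0.356 -0.214 0.401 0.177 0.864 0")

```text
time_s: 11.4
eef_pos: [576.9, 180.4, 251.1]
ee_rot: [0.05, -0.212, 0.954, -0.205]
force: [-0.2, 0.2, -2.2]
grip_width: 0.17
```

Call:
drive_tool(series="0.228 -0.528 -0.095 0.401 0.177 0.864 0;0.228 -0.528 -0.095 0.401 0.177 0.864 0;0.228 -0.528 -0.095 0.401 0.177 0.864 0;0.228 -0.528 -0.095 0.401 0.177 0.864 0;0.228 -0.528 -0.095 0.401 0.177 0.864 0")

```text
time_s: 11.9
eef_pos: [574.5, 120.6, 286.3]
ee_rot: [0.07, 0.011, 0.954, -0.292]
force: [-0.7, 0.6, -2.6]
grip_width: 0.166
```

Run:
```python
from ori import *
s=telemetry.sense(); print(s["time_s"],s["eef_pos"],s["joints"].round(2),bf(s["eef_pos"]))
p=eyes.capture("wrist"); save(p,"w5.png")
plan([(BAY+(69+45)*sz,bayR(255))])
```

```text
11.9 [574.54011123 120.6455257  286.29055363] [ 0.26  0.48  1.23 -0.61  1.47 -1.21] [-94.3, 52.3, 233.3]
0.110 -0.434 0.498 0.000 -0.004 0.008  rows>= 2
0.110 -0.435 0.498 0.000 -0.004 0.008  rows>= 2
--
```

View pics/w5.png

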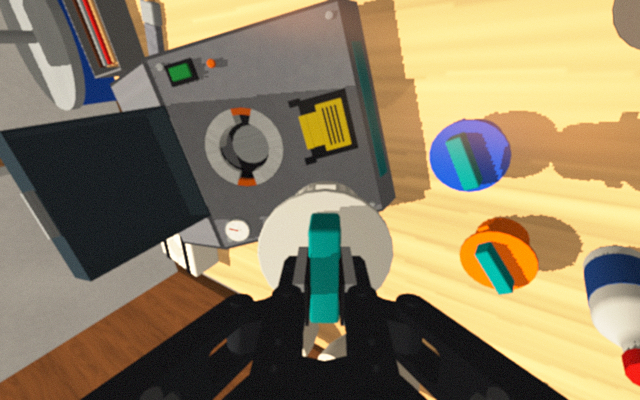

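Run:
```python
from ori import *
s=telemetry.sense(); p=eyes.capture("wrist"); f=p["frame"]
t=[577.7,-128.9,-1.338]; O=R.from_euler("z",t[2]).apply([-160,0,60.])+[t[0],t[1],0]
def pl(u,v,h=0):
    o,d=ray(p,u,v); X=o+d*(sz@(O+h*sz-o))/(sz@d); return X
g=cv2.cvtColor(f,cv2.COLOR_RGB2HSV)
sub=f[95:200,190:300].astype(int); m=((sub.max(2)-sub.min(2)<25)&(sub.mean(2)>115)).astype(np.uint8)
cn=cv2.findContours(m,0,1)[0]; pts=np.vstack([c for c in cn if cv2.contourArea(c)>100]); e=cv2.fitEllipse(cv2.convexHull(pts)); print(e,e[0][0]+190,e[0][1]+95)
for n,u,v in(("man",243.5,147),("fit",e[0][0]+190,e[0][1]+95),("n1",241.5,112),("n2",246,183),("L",204,145),("R",283,149)):
    X=pl(u,v); print(n,X.round(1),bf(X))
X=pl(326,127,16);print("latch",bf(X))
Rt=rot(s["ee_rot"]); tcp=s["eef_pos"]
a=np.linspace(0,2*np.pi,73)
for L in(66,69,72):
  for zz in(55,61):
    C=tcp+Rt.apply(np.c_[40*np.cos(a),40*np.sin(a),0*a+L-zz]); U=proj(p,C); print(L,zz,U.min(0).round(1),U.max(0).round(1))
  C=tcp+Rt.apply([[-28,-8,L-85],[-28,8,L-85],[28,-8,L-85],[28,8,L-85]]); print("rib top",proj(p,C).round(0).tolist())
```

```text
((44.26514434814453, 40.68443298339844), (77.44168853759766, 113.85179901123047), 135.7714385986328) 234.26514434814453 135.68443298339844
man [571.  -95.8 148.4] [-1.5, -1.0, -0.0]
fit [ 556.3 -104.8  152.2] [5.0, -17.4, -0.0]
n1 [528.6 -95.7 141.5] [-13.6, -42.3, -0.0]
n2 [618.3 -95.5 155.9] [11.4, 45.0, -0.0]
L [ 565.4 -137.6  176. ] [46.6, -16.1, -0.0]
R [576.7 -53.8 120.7] [-49.8, 14.2, -0.0]
latch [-110.4, 0.1, 16.0]
66 55 [256.3 186.5] [391.3 306.7]
66 61 [254.  189.7] [393.6 313.2]
rib top [[309.0, 326.0], [339.0, 326.0], [307.0, 229.0], [341.0, 229.0]]
69 55 [257.4 184.9] [390.3 303.6]
69 61 [255.1 188. ] [392.5 309.9]
rib top [[309.0, 322.0], [339.0, 322.0], [307.0, 227.0], [341.0, 227.0]]
72 55 [258.4 183.5] [389.2 300.6]
72 61 [256.3 186.5] [391.3 306.7]
rib top [[309.0, 318.0], [338.0, 318.0], [307.0, 224.0], [340.0, 224.0]]
```

Run:
```python
from ori import *
s=telemetry.sense(); p=eyes.capture("wrist"); f=p["frame"]
for u in(290,326,360): print(u,[(v,*f[v,u].tolist()) for v in range(178,262,3)])
for v in(230,250): 
    r=f[v].astype(int); print(v,[(u,*r[u].tolist()) for u in list(range(252,266,2))+list(range(384,400,2))])
Rt=rot(s["ee_rot"]); tcp=s["eef_pos"]; L=69
print("cam in tool",Rt.inv().apply(ray(p,0,0)[0]-tcp))
for x,y,z in((28,0,85),(28,0,61),(-28,0,85),(40,0,61),(40,0,55),(38,0,42),(38,0,36),(30,0,0),(34.6,20,61),(34.6,-20,61)): print(x,y,z,proj(p,tcp+Rt.apply([x,y,L-z])).round(1))
```

```text
290 [(178, 89, 84, 82), (181, 92, 87, 83), (184, 94, 92, 88), (187, 94, 93, 86), (190, 88, 87, 85), (193, 90, 85, 83), (196, 105, 102, 92), (199, 207, 195, 174), (202, 228, 220, 196), (205, 229, 222, 198), (208, 229, 220, 196), (211, 228, 221, 197), (214, 230, 223, 197), (217, 228, 221, 197), (220, 228, 221, 198), (223, 228, 219, 196), (226, 228, 220, 199), (229, 227, 222, 199), (232, 227, 218, 197), (235, 226, 215, 196), (238, 227, 219, 195), (241, 229, 220, 200), (244, 229, 220, 196), (247, 230, 219, 200), (250, 229, 223, 198), (253, 229, 221, 195), (256, 85, 85, 72), (259, 19, 17, 21)]
326 [(178, 91, 86, 86), (181, 108, 105, 93), (184, 173, 165, 147), (187, 230, 221, 200), (190, 125, 118, 104), (193, 229, 219, 198), (196, 229, 220, 197), (199, 227, 219, 198), (202, 227, 217, 193), (205, 228, 219, 198), (208, 232, 226, 202), (211, 174, 165, 145), (214, 18, 69, 67), (217, 14, 71, 66), (220, 8, 72, 65), (223, 1, 71, 63), (226, 7, 73, 67), (229, 0, 80, 73), (232, 7, 125, 115), (235, 13, 147, 134), (238, 4, 141, 131), (241, 4, 146, 133), (244, 5, 143, 136), (247, 4, 143, 131), (250, 1,
[... 933 characters left out ...]
, 213, 135), (396, 246, 209, 131), (398, 246, 209, 134)]
250 [(252, 252, 229, 148), (254, 251, 224, 137), (256, 250, 223, 146), (258, 244, 235, 207), (260, 229, 218, 197), (262, 228, 220, 196), (264, 230, 222, 198), (384, 168, 160, 142), (386, 173, 164, 144), (388, 172, 161, 139), (390, 169, 161, 144), (392, 202, 173, 140), (394, 254, 231, 148), (396, 253, 229, 150), (398, 253, 232, 157)]
cam in tool [ 8.51410587e+01 -3.88104285e-02 -1.42766831e+02]
28 0 85 [[323.8 226.8]]
28 0 61 [[323.8 208.8]]
-28 0 85 [[323.9 322. ]]
40 0 61 [[323.8 188. ]]
40 0 55 [[323.8 184.9]]
38 0 42 [[323.8 182.2]]
38 0 36 [[323.8 179.6]]
30 0 0 [[323.8 177.4]]
34.6 20 61 [[360.5 197.5]]
34.6 -20 61 [[287.1 197.5]]
```

Run:
```python
from ori import *
T=BAY-1.0*sx-1.2*sy
plan([(T+(69+40)*sz,bayR(255)),(T+(69+8)*sz,None)])
```

```text
0.116 -0.430 0.521 -0.000 -0.004 0.007  rows>= 2
0.116 -0.430 0.521 -0.000 -0.004 0.007  rows>= 2
--
0.000 -0.000 0.267 0.000 0.000 0.000  rows>= 1
--
```

Call:
drive_tool(series="0.22 -0.86 0.9 0 0 0 0;0.22 -0.86 0.9 0 0 0 0;0.22 -0.86 0.9 0 0 0 0;0.22 -0.86 0.9 0 0 0 0;0.22 -0.86 0.9 0 0 0 0")

```text
time_s: 12.55
eef_pos: [555.5, -27.0, 252.4]
ee_rot: [0.071, 0.012, 0.954, -0.292]
force: [-0.2, 0.4, -2.1]
grip_width: 0.164
```

Run:
```python
from ori import *
T=BAY-1.0*sx-1.2*sy
print(bf(telemetry.sense()["eef_pos"]))
plan([(T+(69+6)*sz,bayR(255))])
```

```text
[0.4, -0.2, 125.7]
0.009 0.009 0.422 0.000 -0.009 0.011  rows>= 2
--
```

Call:
drive_tool(series="0.009 0.009 0.3 0 -0.009 0.011 0;0.009 0.009 0.422 0 -0.009 0.011 0;0.009 0.009 0.422 0 -0.009 0.011 0")

```text
time_s: 12.85
eef_pos: [560.7, -54.1, 208.8]
ee_rot: [0.072, 0.013, 0.954, -0.291]
force: [0.1, 0.6, -2.0]
grip_width: 0.167
```

Run:
```python
from ori import *
s=telemetry.sense()
print(bf(s["eef_pos"]),[round(float(s["force"]@a),1) for a in(sx,sy,sz)])
T=BAY-1.0*sx-1.2*sy
plan([(T+(69-25)*sz,bayR(255))])
```

```text
[-2.1, -1.4, 74.1] [-1.6, 0.2, -1.4]
-0.005 -0.009 0.251 0.002 -0.004 0.004  rows>= 1
--
```

Call:
drive_tool(series="-0.005 -0.009 0.06 0 0 0 0;-0.005 -0.009 0.12 0 0 0 0")

```text
time_s: 13.05
eef_pos: [563.8, -62.4, 198.3]
ee_rot: [0.073, 0.013, 0.954, -0.291]
force: [0.4, -0.3, -1.9]
grip_width: 0.168
```

```bash
cat > st.py <<'E'
from ori import *
s=telemetry.sense()
M=rot(s["ee_rot"]).as_matrix()
print(s["time_s"],bf(s["eef_pos"]),"F",[round(float(s["force"]@a),1) for a in(sx,sy,sz)],"T",[round(float(s["wrist_torque"]@a),2) for a in(sx,sy,sz)],"tilt",np.round([M[:,2]@sx,M[:,2]@sy],3),"ang",np.degrees(np.arctan2(M[:,0]@sy,M[:,0]@sx)).round(1),s["joints"].round(2)[3:],s["grip_width"])
E
python3 st.py
```

```text
13.05 [-0.9, -0.3, 60.5] F [-0.8, 0.4, -1.8] T [-0.01, 0.54, -0.04] tilt [-0.001  0.001] ang -104.9 [-0.68  1.06 -1.3 ] 0.16770580151734052
```

Call:
drive_tool(series="0 0 0.06 0 0 0 0;0 0 0.12 0 0 0 0;0 0 0.17 0 0 0 0")

```text
time_s: 13.35
eef_pos: [566.6, -74.0, 181.1]
ee_rot: [0.073, 0.013, 0.954, -0.291]
force: [-0.5, 0.5, -2.3]
grip_width: 0.169
```

```bash
python3 st.py
```

```text
13.35 [-1.0, -0.3, 39.5] F [-1.8, -0.4, -1.5] T [0.02, 0.52, 0.01] tilt [-0.001  0.   ] ang -104.9 [-0.69  1.02 -1.29] 0.16888032409090575
```

Call:
drive_tool(series="0 0 0.04 0 0 0 0;0 0 0.08 0 0 0 0;0 0 0.1 0 0 0 0")

```text
time_s: 13.65
eef_pos: [568.3, -80.7, 171.2]
ee_rot: [0.073, 0.013, 0.954, -0.291]
force: [-1.1, 4.6, 1.3]
grip_width: 0.166
```

```bash
python3 st.py
```

```text
13.65 [-1.0, -0.2, 27.4] F [-3.1, -0.0, 3.8] T [-0.22, 0.77, 0.0] tilt [-0.001  0.001] ang -104.9 [-0.7   1.   -1.29] 0.1656998161294225
```

Call:
drive_tool(series="0 0 0.025 0 0 0 0;0 0 0.05 0 0 0 0")

```text
time_s: 13.85
eef_pos: [569.2, -83.8, 166.6]
ee_rot: [0.074, 0.013, 0.954, -0.291]
force: [-3.4, 5.4, 3.2]
grip_width: 0.17
```

```bash
python3 st.py
```

```text
13.85 [-1.0, -0.1, 21.9] F [-3.1, -2.0, 6.1] T [-0.35, 0.79, 0.07] tilt [-0.001  0.001] ang -104.9 [-0.7   0.98 -1.28] 0.17041172761671727
```

Call:
drive_tool(series="0 0 0.03 0 0 0 0;0 0 0.055 0 0 0 0;0 0 0.055 0 0 0 0")

```text
time_s: 14.15
eef_pos: [570.0, -87.2, 161.6]
ee_rot: [0.074, 0.013, 0.954, -0.291]
force: [-4.3, 6.6, 5.7]
grip_width: 0.168
```

```bash
python3 st.py
```

```text
14.15 [-1.0, -0.0, 15.7] F [-2.8, -2.6, 9.0] T [-0.47, 0.83, 0.08] tilt [-0.001  0.002] ang -104.9 [-0.71  0.97 -1.28] 0.16790980400535843
```

Call:
drive_tool(series="0 0 0.015 0 0 0 0;0 0 0.015 0 0 0 0")

```text
time_s: 14.35
eef_pos: [570.3, -87.7, 160.9]
ee_rot: [0.075, 0.013, 0.954, -0.291]
force: [-3.3, 7.1, 5.2]
grip_width: 0.166
```

```bash
python3 st.py
```

```text
14.35 [-1.0, 0.2, 14.9] F [-3.3, -1.6, 8.7] T [-0.55, 0.7, -0.05] tilt [-0.001  0.003] ang -104.9 [-0.71  0.97 -1.28] 0.16645980275065556
```

Call:
drive_tool(series="0 0 0 0 0 0.2 0;0 0 0 0 0 0.4 0;0 0 0 0 0 0.6 0;0 0 0 0 0 0.8 0;0 0 0 0 0 0.9 0;0 0 0 0 0 0.9 0")

```text
time_s: 14.95
eef_pos: [570.6, -87.2, 161.8]
ee_rot: [0.138, 0.226, 0.927, -0.267]
force: [-4.1, 6.1, 5.0]
grip_width: 0.17
```

```bash
python3 st.py
```

```text
14.95 [-0.8, 0.5, 15.8] F [-2.8, -2.6, 8.0] T [-0.41, 0.59, -0.05] tilt [0.    0.004] ang -130.8 [-0.71  0.97 -0.83] 0.16977614147445919
```

Call:
drive_tool(series="0 0 0.012 0 0 0.2 0;0 0 0.012 0 0 0.4 0;0 0 0.012 0 0 0.6 0;0 0 0.012 0 0 0.8 0;0 0 0.012 0 0 0.9 0;0 0 0.012 0 0 0.9 0")

```text
time_s: 15.55
eef_pos: [570.9, -87.3, 161.3]
ee_rot: [0.195, 0.427, 0.853, -0.229]
force: [-3.4, 6.3, 4.4]
grip_width: 0.17
```

```bash
python3 st.py
```

```text
15.55 [-0.9, 0.8, 15.3] F [-3.2, -1.8, 7.5] T [-0.43, 0.88, 0.02] tilt [0.    0.005] ang -156.7 [-0.71  0.97 -0.37] 0.16973646856169078
```

Call:
drive_tool(series="0 0 0.012 0 0 0.2 0;0 0 0.012 0 0 0.4 0;0 0 0.012 0 0 0.6 0;0 0 0.012 0 0 0.75 0;0 0 0.012 0 0 0.86 0;0 0 0.012 0 0 0.86 0")

```text
time_s: 16.15
eef_pos: [570.8, -87.6, 160.7]
ee_rot: [0.24, 0.6, 0.741, -0.182]
force: [-5.6, 7.3, 6.5]
grip_width: 0.17
```

```bash
python3 st.py
```

```text
16.15 [-1.1, 0.7, 14.7] F [-3.2, -3.8, 10.1] T [-0.9, 0.85, 0.25] tilt [0.    0.005] ang 178.6 [-0.71  0.97  0.06] 0.17025772361377958
```

Call:
drive_tool(series="0 0 0.005 0 0 0.05 0;0 0 0.005 0 0 0.07 0;0 0 0.005 0 0 0.07 0")

```text
time_s: 16.45
eef_pos: [570.1, -87.5, 160.6]
ee_rot: [0.242, 0.612, 0.731, -0.179]
force: [-7.8, 5.5, 5.8]
grip_width: 0.166
```

```bash
python3 st.py
```

```text
16.45 [-1.3, -0.1, 14.8] F [-2.5, -6.3, 8.8] T [-1.32, 0.83, 0.44] tilt [0.001 0.003] ang 176.7 [-0.71  0.97  0.09] 0.16594889502550622
```

Call:
drive_tool(series="0 0 -0.015 0 0 -0.02 0;0 0 -0.03 0 0 -0.03 0;0 0 -0.042 0 0 -0.03 0;0 0 -0.042 0 0 -0.03 0")

```text
time_s: 16.85
eef_pos: [569.1, -84.5, 165.3]
ee_rot: [0.241, 0.607, 0.735, -0.181]
force: [-4.0, 5.1, 4.6]
grip_width: 0.168
```

```bash
python3 st.py
```

```text
16.85 [-1.3, -0.2, 20.4] F [-2.2, -2.7, 7.2] T [-0.74, 0.72, 0.15] tilt [0.001 0.003] ang 177.5 [-0.71  0.98  0.08] 0.16754754387048712
```

Call:
drive_tool(series="0 0 -0.012 0 0 0 0;0 0 -0.022 0 0 0 0;0 0 -0.022 0 0 0 0")

```text
time_s: 17.15
eef_pos: [568.7, -83.3, 166.9]
ee_rot: [0.241, 0.607, 0.736, -0.181]
force: [0.3, -2.8, -5.4]
grip_width: 0.167
```

```bash
python3 st.py
```

```text
17.15 [-1.3, -0.4, 22.4] F [-0.8, -0.3, -6.1] T [0.05, 0.51, 0.1] tilt [0.001 0.002] ang 177.6 [-0.71  0.98  0.07] 0.1669346966044131
```

Call:
drive_tool(series="0 0 0.008 0 0 0 0.1666;0 0 0.008 0 0 0 0.3;0 0 0.008 0 0 0 0.5;0 0 0.008 0 0 0 0.5;0 0 0.008 0 0 0 0.5")

```text
time_s: 17.65
eef_pos: [568.9, -83.9, 166.2]
ee_rot: [0.241, 0.607, 0.735, -0.181]
force: [0.2, -0.8, 0.3]
grip_width: 0.497
```

Call:
drive_tool(series="0 0 -0.2 0 0 0 0.5;0 0 -0.5 0 0 0 0.5;0 0 -0.9 0 0 0 0.5;0 0 -0.98 0 0 0 0.5;0 0 -0.98 0 0 0 0.5")

```text
time_s: 18.15
eef_pos: [553.5, -17.5, 263.8]
ee_rot: [0.242, 0.607, 0.736, -0.18]
force: [-0.1, -0.7, -0.4]
grip_width: 0.501
```

Call:
drive_tool(series="0.4 0 -0.6 0 0 0 0.5;0.8 0 -0.6 0 0 0 0.5;0.9 0 -0.6 0 0 0 0.5;0.9 0 -0.6 0 0 0 0.5;0.9 0 -0.6 0 0 0 0.5")

```text
time_s: 18.65
eef_pos: [527.6, 109.2, 259.2]
ee_rot: [0.242, 0.606, 0.736, -0.181]
force: [0.4, -0.6, -0.5]
grip_width: 0.497
```

```bash
python3 st.py
python3 - <<'E'
from ori import *
p=eyes.capture("wrist"); q=eyes.capture("top"); a=cv2.resize(q["frame"][100:300,150:500],(700,400),interpolation=cv2.INTER_CUBIC)
cv2.imwrite("pics/fin.png",np.hstack([p["frame"][:,100:500],cv2.resize(q["frame"][115:265,290:440],(400,400),interpolation=cv2.INTER_CUBIC)])[:,:,::-1])
for L in(-55,-47,-40):
    C=BAY+[0,0,0]+(L+85)*sz; print(L,"rib ends",proj(p,[C-28*sx,C+28*sx]).round(1).tolist(),"flange c",proj(p,BAY+(L+61)*sz).round(1))
t=cv2.inRange(cv2.cvtColor(p["frame"],cv2.COLOR_RGB2HSV),(80,80,40),(100,255,255))
for c in cv2.findContours(t,0,1)[0]:
    if cv2.contourArea(c)>150: print(cv2.minAreaRect(c))
for n in("spent_filter","slip_jug","glaze_a","fresh_filter"): print(n,[np.round(r["rect"]).tolist() for r in nets.spot_in(n,q)[:4]])
E
```

```text
18.65 [-109.6, 4.1, 210.9] F [0.3, 0.2, -0.8] T [0.03, 0.25, -0.04] tilt [0.002 0.004] ang 177.6 [-0.63  1.37  0.21] 0.4974552384914253
-55 rib ends [[322.9, 242.2], [324.8, 280.8]] flange c [[323.8 252.6]]
-47 rib ends [[322.9, 245.2], [324.8, 284.5]] flange c [[323.8 255.6]]
-40 rib ends [[323.0, 248.0], [324.8, 287.9]] flange c [[323.9 258.3]]
((323.9999694824219, 261.0), (11.999998092651367, 45.99999237060547), 0.0)
((317.2813415527344, 120.36408996582031), (12.212835311889648, 139.22254943847656), 87.29936981201172)
((390.1128234863281, 36.88465881347656), (31.309804916381836, 73.03984832763672), 74.82708740234375)
((555.6646728515625, 4.521608352661133), (30.73809242248535, 93.3349380493164), 68.66313934326172)
spent_filter []
slip_jug [[452.0, 147.0, 493.0, 187.0]]
glaze_a [[222.0, 135.0, 243.0, 162.0]]
fresh_filter [[256.0, 136.0, 280.0, 165.0], [178.0, 166.0, 205.0, 189.0], [359.0, 168.0, 376.0, 198.0], [343.0, 173.0, 370.0, 196.0]]
```

View pics/fin.png

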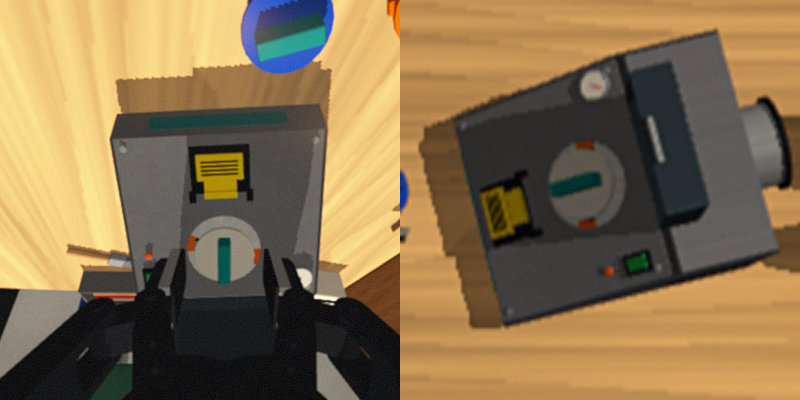

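The filter sits in the bay with its rib along the slope and the cover is open. The arm is clear of everything, so I'm handing in.

```bash
python3 -c "
from rig import ctrl; print(ctrl.finish_job())"
```

```text
the job is handed in; nothing more can be done
None
```

I pressed the yellow latch, and the cover sprung open untouched as far as the pictures show. I gripped the fresh white filter by its rib, pushed it in through the notches against the spring and turned it 75° clockwise to the stop. I then let it rise into the lock and handed in at about 19 s of the 48 s allowed.

**Checks that passed**
- **Push-in:** the spring force rose from about 5 N to 10.4 N at about 0.4 N per mm, as described for the plate.
- **Stop:** the turning torque rose near the expected angle, at 177–179° in my estimate of the socket frame, where 180° was expected.
- **Lock:** letting the filter back about 7.6 mm turned the push into a pull of about 6 N, so the lugs were holding it.
- **Last pictures:** after letting go, the rib lies along the slope (within about 3° by eye), the cover stands open, and the hand is clear with about 0 N on it.

**Checks that disagreed or were incomplete**
- **Latch press:** it took about 17 N normal force with some sideways friction, more than the 4–5 N stated, because I pressed on to the stop. The cover still opened cleanly.
- **Filter in the hand:** its offset along the rib measured +0.7 mm from one view and -2 mm from another. I used about -1 mm, and it went in with no contact force until it met the spring plate.
- **Other objects:** the network did not find the spent filter in the last top view. I passed only above the bench objects and felt no contact, but I did not measure the spent filter's final position or those of the other loose things. The mug's box had not moved noticeably.

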